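# Load the waffle press and work its lever through the guard window

## Task

Stamp the waffle in the bench press: with the fingertips gently push the black block of the loading slide until the slide is fully home under the stamp, then reach down through the window of the yellow guard and press the red lever pad all the way down. Do not touch the guard, do not lift the waffle, and leave the other things alone. Finish while still holding the lever fully down.

Things in the scene. Friction and masses are not known exactly. Their poses are not given: they have to be found in the camera images.
- press: grey bench press fixed to the table, base 150 mm (its x) by 400 mm (its y), 12 mm high, reaching from 315 mm on its -y side to 85 mm on its +y side. Origin on the table top, directly under the stamp; z up. The loading slide runs along its y axis: home lies towards +y
- guard: yellow guard cage fixed over the stamp end of the press; same origin and axes as the press. 150 mm (x) by 160 mm (y), centred on the origin, top plate 5 mm thick with its upper face 122 mm above the table (screw heads 2 mm higher); thin bars on the front, back and +y sides, open on the -y side where the slide enters. Must not be touched
- window (a point): centre of the rectangular window in the guard's top plate, at the plate's upper face; the opening is 90 mm along its x and 84 mm along its y (axes as the press)
- lever_pad (a point): centre of the upper face of the red lever pad (36 mm in x by 32 mm in y), under the middle of the window, 11 mm below the plate's upper face when up; at full press it has gone down 20 mm
- lever (a joint): angle of the lever in rad: 0 up, 0.30 fully down at its hard stop. It is hinged 67 mm from the pad's centre on the +x side of the press and drives the brass stamp down; a spring pushes it back up, about 1 N at the pad when up and 6 to 10 N when fully down on the waffle; it does not latch
- loader (a joint): travel of the loading slide in m: 0 drawn out (as it starts), 0.125 fully home at its end stop. It moves along the press's +y, takes about 2 N to push, stays where it is left, and must not be rammed against its stop (45 N)
- push_face (a point): centre of the face of the black push block to be pushed; the face is 60 mm wide (x) and looks to the press's -y. The block is 22 mm thick, reaches from 30 to 80 mm above the table and moves with the slide; this point is 60 mm above the table
- waffle_mid (a point): middle of the loose round waffle, 85 mm across and 8 mm thick, lying flat in the slide's nest between four 6 mm high pins, 160 mm on the +y side of the push block's middle; its underside 30 mm above the table. It rides with the slide
- under_stamp (a point): fixed point of the press under the middle of the stamp, 34.5 mm above the table, where the waffle's middle lies when the slide is home
- done_waffle: loose brown waffle, 84 mm across, 11 mm thick, on the table beyond the +y end of the press; bystander
- timer: red and white round bake timer, 62 mm across, 34 mm high, on the table at the left, in front of the tray (the like one at the right rear is part of the room); bystander
- cup: steel cup, 76 mm across, 102 mm high, on the table at the right; bystander
- log_book: purple log book, 210 x 152 x 14 mm, lying on the table at the right; bystander

How it is judged:
On the way, in this order (a step that is already met when the one before it is completed fails the run):
1. the loading slide is fully home (within 5 mm of its stop) and the waffle lies under the stamp (value of joint loader above 0.12 m and distance between waffle_mid and under_stamp below 0.012 m), for 0.2 s.
2. the lever is pressed fully down by the fingers (value of joint lever above 0.26 rad and contact force between the fingers and lever above 0.5 N), for 0.2 s.
At the end, for the whole second after the job is handed in: The fingers still hold the lever down (beyond 0.26 of 0.30 rad, contact above 0.5 N), the slide is home (beyond 120 of 125 mm) and the waffle lies within 12 mm of the point under the stamp (all of step 1 and all of step 2); the arm keeps its last pose, push and grip.
It fails at once if the robot touches the guard (contact force between any of the arm, the fingers and guard above 0.5 N).
It fails at once if the lever is pressed before the slide is home (value of joint lever above 0.1 rad and value of joint loader below 0.115 m).
It fails at once if the slide is rammed against its stop (contact force between the fingers and loader above 45 N).
It fails at once if the waffle is lifted out of the nest (z of waffle_mid in the frame of press above 0.046 m).
It fails at once if a bystander is moved by more than 20 mm (distance of any of done_waffle, timer, cup, log_book from where it was at the start of the episode above 0.02 m).
It also fails if it takes over 58 s, if anything falls off the work surface, if the arm or the gripper's body presses on something with over 40 N, if the wrist force passes 120 N, or if a joint passes its speed limit or range.

## Robot

A 6-joint arm with a two-finger parallel gripper is mounted at the origin on a cart in front of the work surface, level with it; the furniture and walls round the work are solid. World frame = base frame: x ahead of the robot, y to its left, z up, the work surface at z = 0. Lengths are in m, angles in rad, forces in N, time in s.
With the tool pointing down it reaches from about 0.325 to 0.75 m from the base axis. Payload 7.6 kg.
Tool frame: the origin (TCP) lies on the front face of the gripper's body, between the roots of the fingers; the fingertips stand 73 mm ahead of it and the grasp point (between the pads) lies arm.tcp_to_grasp ahead of it (arm.tcp_to_grasp is the distance from the TCP to the grasp point, in m); z points along the fingers, y is the direction in which the jaws open and shut (so a half turn about z gives the same grasp; the last joint's range is limited). The gripper opens to 85 mm and grips with 20 to 120 N. Pads are 22 mm wide; open, the fingers measure 114 mm over their backs; the gripper's body (76 mm by 85 mm) begins 54 mm behind the grasp point. The pads swing forward as they close: fully open they stand 13 mm farther back than shut.
Start: joints at [1.142, 0.052, 1.401, -0, 1.689, -0.07], TCP at [0.184, 0.492, 0.304] pointing down, gripper open.
Joint ranges: [-2.9, 2.9], [-0.91, 2.17], [0.12, 2.37], [-1.06, 4.2], [0.26, 2.73], [-2.93, 2.93]. Speed limits (rad/s): [2.57, 2.57, 3.01, 3.14, 3.14, 3.14].

## Interface

Orientations are given as [roll, pitch, yaw] about the fixed x, y, z axes, in that order (R = Rz(yaw) Ry(pitch) Rx(roll)).
In Python, from workcell import arm gives the robot as it stands.
- The arm moves only by the tool arm_command, never from a script. Its argument "increments" is a list of rows, each a list of 2 entries, a list of its own where there are three numbers: the shift along the tool's x, y, z in mm, then the turn about the tool's z in degrees. In form: [[[x, y, z], twist], ...]. A call has 1 to 8 rows; each row shifts and turns the commanded pose from where the row before left it, along the tool's axes as they then stand; what a row does not reach is not made up. A row lasts 1/12 s, in which the tool goes at most 41.7 mm and 7.16 degrees, less where a joint would pass 70% of its speed; a pose out of reach is approached as far as the arm can. A call is refused whole if a number of a shift passes 41.7 or a number of a turn 7.16, either way. A call with a gripper value outside its range is refused whole. "fingers" is the closure, from -1 (fully open) to 1 (shut), set as the call begins (left out, the last holds). The fingers move at their own pace and stop on an object; the grip force is fixed at half the most. Time passes only in rows, so rows that do not move let the fingers close. It gives the time, the measured TCP pose, the force and the opening at its end, in the units of the state.
- arm.observe(): the state, without advancing time (a new reading comes with each control period).
- arm.get_image(name): name is "side" or "top" or "wrist"; returns the picture (384x512x3 uint8, red, green, blue); there is no depth.
- arm.camera_info(name): a dict with "vfov" (degrees; the focal length in pixels is half the picture's height over the tangent of half this angle, whatever the lens; pixels are square), "cx", "cy" (the principal point, pixels), "R" (3x3) and "t" (3): a world point X has camera coordinates R X + t; the wrist camera has in their place "tool_from_camera" (4x4, takes a point from camera to tool coordinates, whose origin is the TCP and whose axes are the flange's). Camera axes: x right, y down, z forward; pixel columns grow to the right and rows downward; lengths in m; the calibration is good to about 2 mm. A picture is of the moment at which its call begins: read the wrist's pose just before it. camera_info takes no time and is no camera call.
- arm.close_job(): hands the job in, once; it reports no verdict.
The state is a dict: "clock": time; "joint_pos": joint angles; "qd": joint speeds; "tau": joint torques, N m; "tool_pos": TCP position; "orientation": TCP orientation; "wrist_force": force on the tool from outside, world axes, zero at the start; "torque": the same for the moment, N m; "grip_width": finger opening in m.
Only numpy, scipy, OpenCV 4.12 (cv2) and the standard library are available. Lean on these libraries where they do the work, as an engineer would, in place of code of your own. Each camera call takes 0.05 s, during which the arm holds its last target.

## Working session

There is one attempt and no reset: what is moved stays moved. The work goes in short steps, Python scripts to look and compute and a tool call to move; the robot and the scene stay as the last step left them, time stands still between calls to the robot, and variables do not carry over. Pictures are saved under pics/ and viewed, and the job is handed in when it is done.

Besides the shell and the picture viewer there is one more tool, called as name([rows], argument=value, ...), one row to a line, values as JSON. arm_command: Moves the arm, as the interface text tells. Its arguments: {"type":"object","properties":{"increments":{"type":"array"},"fingers":{"type":"number"}},"required":["increments"]}

```bash
mkdir -p pics
python3 - <<'E'
from workcell import arm
import cv2,numpy as np
print(arm.observe(), arm.tcp_to_grasp)
for n in ["side","top","wrist"]:
    cv2.imwrite(f"pics/{n}0.png",arm.get_image(n)[:,:,::-1]); print(n,arm.camera_info(n))
E
```

```text
{'clock': 0.0, 'joint_pos': array([ 1.14168760e+00,  5.28380220e-02,  1.40174238e+00,  7.40601609e-06,
        1.68860943e+00, -7.03125346e-02]), 'qd': array([ 0.00015649,  0.00112358, -0.0001517 ,  0.00057349, -0.00219024,
       -0.00096721]), 'tau': array([-2.06162895e-04, -3.81666362e+01, -3.60184979e+01, -9.73312422e-05,
        6.13481228e-03, -2.99802559e-05]), 'tool_pos': array([0.18425515, 0.49139859, 0.30306277]), 'orientation': array([-3.13999994e+00, -1.19546801e-04,  2.78279723e+00]), 'wrist_force': array([0.18642604, 0.6902326 , 0.83188627]), 'torque': array([0.00764208, 0.01647748, 0.02798039]), 'grip_width': 0.08534789177944326} 0.0539
side {'vfov': 43.16908933781662, 'cx': 253.85180135687534, 'cy': 194.55112951509096, 'R': array([[-0.88826212, -0.4593343 , -0.00155424],
       [-0.23668942,  0.46060538, -0.85546525],
       [ 0.39366042, -0.7595095 , -0.51785788]]), 't': array([0.4348351 , 0.23039548, 1.56612577])}
top {'vfov': 51.162506272315746, 'cx': 249.65109110327415, 'cy': 192.05170189585402, 'R': array([[ 0.01895793, -0.99980379,  0.00574286],
       [-0.99051302, -0.01956305, -0.13601928],
       [ 0.13610494, -0.00310973, -0.99068955]]), 't': array([-0.03314775,  0.52428225,  1.67253434])}
wrist {'vfov': 61.61049699728335, 'cx': 253.59378491457645, 'cy': 189.22110828897922, 'tool_from_camera': array([[-9.32385313e-05, -9.59503145e-01, -2.81697898e-01,
         7.16533841e-02],
       [ 9.99999391e-01, -3.99327599e-04,  1.02917918e-03,
         9.89869646e-04],
       [-1.09999041e-03, -2.81697630e-01,  9.59502598e-01,
        -6.81894030e-02],
       [ 0.00000000e+00,  0.00000000e+00,  0.00000000e+00,
         1.00000000e+00]])}
```

View pics/side0.png

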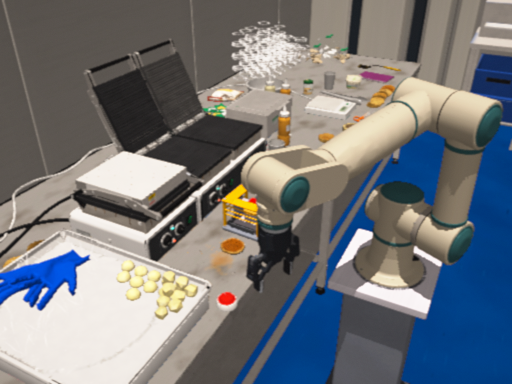

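View pics/top0.png

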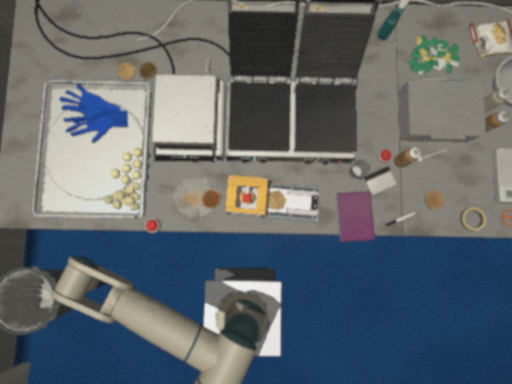

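View pics/wrist0.png

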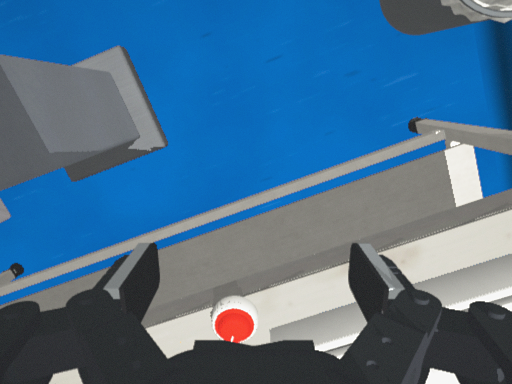

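```bash
cat > h.py <<'E'
from workcell import arm
import cv2,numpy as np
from scipy.spatial.transform import Rotation as Rn
def cam(n,st=None):
    c=arm.camera_info(n); f=192/np.tan(np.radians(c['vfov']/2))
    K=np.array([[f,0,c['cx']],[0,f,c['cy']],[0,0,1]])
    if n!='wrist': return K,np.array(c['R']),np.array(c['t'])
    T=np.eye(4);T[:3,:3]=Rn.from_euler('xyz',st['orientation']).as_matrix();T[:3,3]=st['tool_pos']
    M=np.linalg.inv(T@np.array(c['tool_from_camera']))
    return K,M[:3,:3],M[:3,3]
def ray(C,uv,z):
    K,R,t=C; d=R.T@np.linalg.inv(K)@np.array([uv[0],uv[1],1.]); o=-R.T@t
    return o+d*(z-o[2])/d[2]
def proj(C,X):
    K,R,t=C; p=K@(R@np.asarray(X,float)+t); return p[:2]/p[2]
E
python3 - <<'E'
from h import *
im=cv2.imread('pics/top0.png')[165:240,160:390]
cv2.imwrite('pics/top0z.png',cv2.resize(im,None,fx=3.4,fy=3.4,interpolation=cv2.INTER_CUBIC))
C=cam('top')
for uv,z in [((247,197),.122),((231,178),.122),((267,216),.122),((315,204),.08),((355,215),.014),((211,198),.01),((152,226),.034)]: print(uv,ray(C,uv,z))
E
```

```text
(247, 197) [ 0.49263253 -0.01241024  0.122     ]
(231, 178) [0.56909972 0.05410417 0.122     ]
(267, 216) [ 0.41742841 -0.0941419   0.122     ]
(315, 204) [ 0.47423638 -0.29402344  0.08      ]
(355, 215) [ 0.43745528 -0.47657521  0.014     ]
(211, 198) [0.49919831 0.14313295 0.01      ]
(152, 226) [0.37274512 0.38526992 0.034     ]
```

View pics/top0z.png

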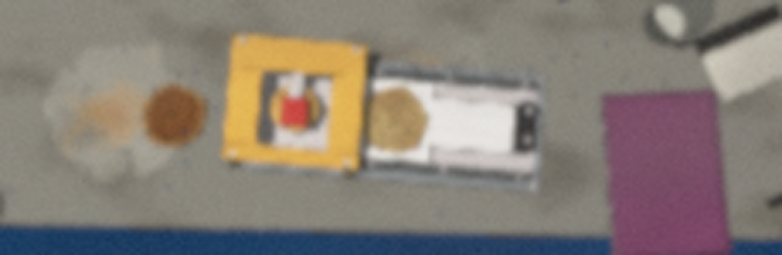

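arm_command([
  [[0,0,-10],-5.7],
  [[0,0,-10],-5.7],
  [[0,0,-10],-5.7],
  [[-26,-30,-3],0],
  [[-26,-30,-3],0],
  [[-26,-30,-3],0],
  [[-26,-30,-3],0],
  [[-26,-30,-3],0],
])

```text
clock: 0.82
tool_pos: [0.3056, 0.3324, 0.3488]
orientation: [-3.141, -0.0, 3.082]
wrist_force: [0.2, 0.3, 0.8]
grip_width: 0.0852
```

arm_command([
  [[-26,-30,-3],0],
  [[-26,-30,-3],0],
  [[-26,-30,-3],0],
  [[-9,-35,0],0],
  [[-9,-35,0],0],
  [[-9,-35,0],0],
  [[-9,-35,0],0],
  [[-9,-35,0],0],
])

```text
clock: 1.48
tool_pos: [0.4117, 0.0603, 0.3577]
orientation: [3.142, -0.0, 3.081]
wrist_force: [0.2, -0.4, -0.4]
grip_width: 0.0853
```

arm_command([
  [[-9,-35,0],0],
  [[-9,-35,0],0],
  [[-9,-35,0],0],
  [[-9,-35,0],0],
  [[-9,-35,0],0],
  [[0,0,0],0],
  [[0,0,0],0],
])

```text
clock: 2.07
tool_pos: [0.4461, -0.1168, 0.3572]
orientation: [3.141, -0.002, 3.078]
wrist_force: [-0.1, -0.1, 0.7]
grip_width: 0.0853
```

```bash
cat > snap.py <<'E'
import sys,json
from h import *
n=sys.argv[1]; st=arm.observe(); im=arm.get_image('wrist')
cv2.imwrite(f'pics/{n}.png',im[:,:,::-1])
cv2.imwrite(f'pics/{n}z.png',cv2.resize(im[:,:,::-1],(800,600),interpolation=cv2.INTER_CUBIC))
json.dump({k:np.array(st[k]).tolist() for k in('tool_pos','orientation')},open(f'pics/{n}.json','w'))
print(st['clock'],st['tool_pos'],st['orientation'],st['wrist_force'],st['grip_width'])
E
python3 snap.py w1
```

```text
2.0667 [ 0.44612363 -0.11675501  0.35715501] [ 3.14094921e+00 -1.50892561e-03  3.07795361e+00] [-0.10484951 -0.09868341  0.66275995] 0.08532464017944294
```

View pics/w1z.png

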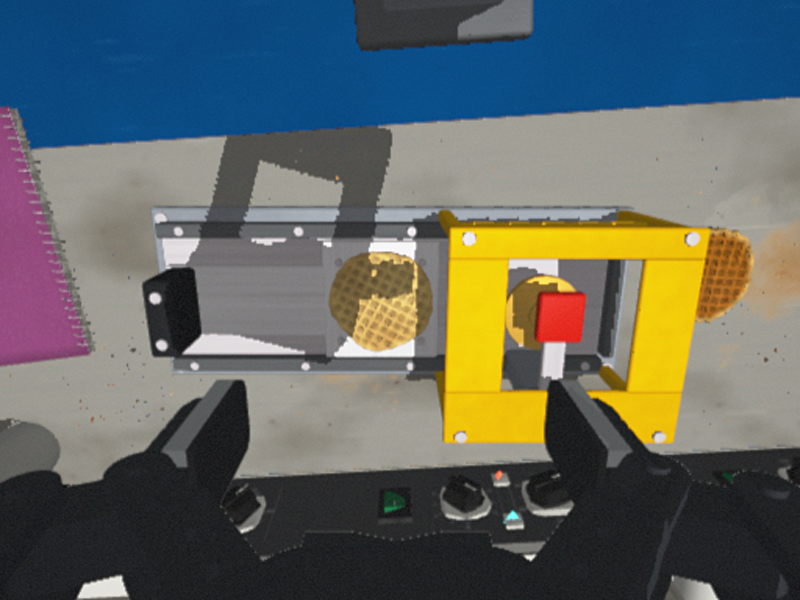

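```bash
cat > fit.py <<'E'
from h import *
import json
from scipy.optimize import least_squares
st=json.load(open('pics/w1.json')); C=cam('wrist',st); s=512/800
P=lambda u,v,z: ray(C,((u+.5)*s-.5,(v+.5)*s-.5),z)
# window corners (zoom px)  (-x,-y),(-x,+y),(+x,+y),(+x,-y)
W=[(508,260),(644,260),(626,391),(501,391)]
loc=[(-45,-42),(-45,42),(45,42),(45,-42)]
X=np.array([P(*w,.122) for w in W]); print(X)
S=np.array([P(*w,.124) for w in [(469,239),(693,239),(659,437),(460,437)]]);print('screws',S, S.mean(0))
O=np.array([P(*w,.122) for w in [(708,227),(674,442),(444,442)]]);print('outer',O, (O[0]+O[2])/2)
print('pad',P(562,317,.111))
print('blk top -y edge', P(153,283,.08),P(156,355,.08),'other',P(196,268,.08))
print('waffle',P(381,301,.038))
print('base -y corners',P(152,208,.012),P(172,373,.012), 'done',P(722,275,.011))
L=np.array(loc)/1000
f=lambda p:((L@np.array([[np.cos(p[2]),np.sin(p[2])],[-np.sin(p[2]),np.cos(p[2])]])+p[:2])-X[:,:2]).ravel()
r=least_squares(f,[.49,0,0]);print(r.x,r.fun)
E
python3 fit.py
```

```text
[[ 0.44501838 -0.04647838  0.122     ]
 [ 0.45038791  0.0371622   0.122     ]
 [ 0.53921763  0.03179283  0.122     ]
 [ 0.53384254 -0.05127312  0.122     ]]
screws [[ 0.43006906 -0.07041574  0.124     ]
 [ 0.43874102  0.06482446  0.124     ]
 [ 0.57432803  0.05549634  0.124     ]
 [ 0.56555292 -0.0796962   0.124     ]] [ 0.50217276 -0.00744778  0.124     ]
outer [[ 0.43236281  0.07431322  0.122     ]
 [ 0.58024783  0.06722418  0.122     ]
 [ 0.57000254 -0.09056424  0.122     ]] [ 0.50118267 -0.00812551  0.122     ]
pad [ 0.4882801  -0.00863218  0.111     ]
blk top -y edge [ 0.45524366 -0.28893331  0.08      ] [ 0.50989442 -0.29768919  0.08      ] other [ 0.44638906 -0.25660419  0.08      ]
waffle [ 0.49156498 -0.1305974   0.038     ]
base -y corners [ 0.40853531 -0.31214084  0.012     ] [ 0.55456119 -0.32352214  0.012     ] done [0.49526845 0.15857237 0.011     ]
[ 0.49211662 -0.00719912 -0.06051893] [-3.59629176e-04  7.78432600e-05 -6.48664836e-04  2.83485004e-04
  3.56848626e-04  2.09468625e-04  6.51445386e-04 -5.70796889e-04]
```

Run:
```python
import cv2
im=cv2.imread('pics/w1.png')
cv2.imwrite('pics/w1a.png',cv2.resize(im[130:300,275:470],None,fx=4,fy=3.5,interpolation=cv2.INTER_CUBIC)[:595,:780])
```

```text
(no output)
```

View pics/w1a.png

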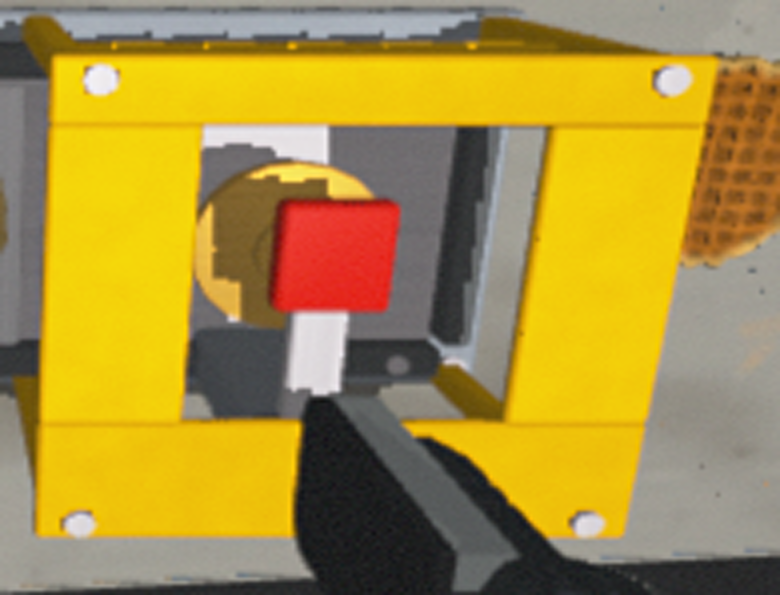

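arm_command([
  [[-6,-28.5,10],-0.2],
  [[-6,-28.5,10],0],
  [[-6,-28.5,20],0],
  [[-6,-28.5,20],0],
  [[-6,-28.5,20],0],
  [[-6,-28.5,20],0],
  [[-6,-28.5,20],0],
  [[-6,-28.5,20],0],
], fingers=1)

```text
clock: 2.78
tool_pos: [0.4818, -0.3454, 0.2171]
orientation: [3.141, 0.0, 3.087]
wrist_force: [-0.0, -0.1, 0.1]
grip_width: 0.0001
```

arm_command([
  [[0,0,5],0],
  [[0,0,0],0],
  [[0,0,0],0],
  [[0,0,0],0],
])

```text
clock: 3.12
tool_pos: [0.4819, -0.3444, 0.2146]
orientation: [-3.141, 0.002, 3.087]
wrist_force: [-0.4, 1.3, 0.2]
grip_width: 0.0
```

```bash
python3 snap.py w2
python3 - <<'E'
from h import *
im=arm.get_image('side')[:,:,::-1]
cv2.imwrite('pics/s2.png',cv2.resize(im[100:300,140:400],None,fx=3,fy=3,interpolation=cv2.INTER_CUBIC))
E
```

```text
3.1167 [ 0.48188777 -0.3443943   0.21459337] [-3.14052685e+00  2.09771899e-03  3.08670071e+00] [-0.38923906  1.30227501  0.21079256] 4.787459834655534e-05
```

View pics/w2z.png

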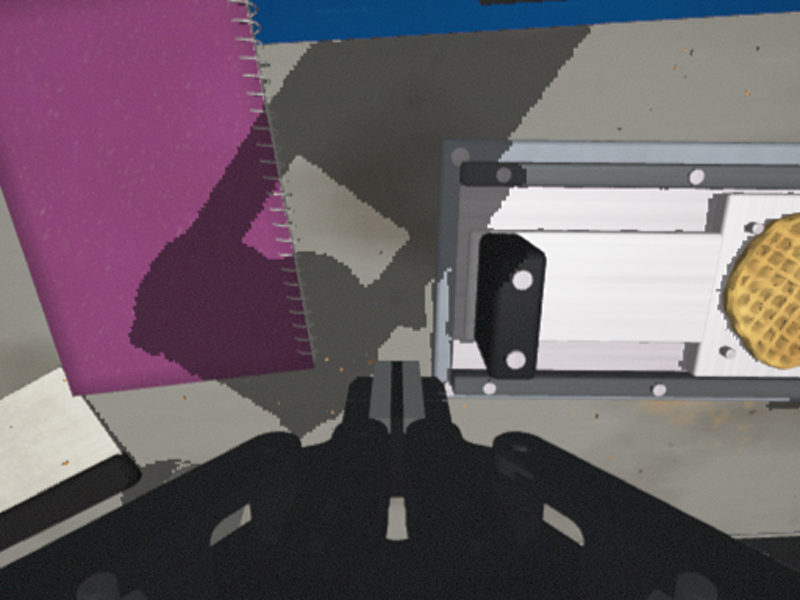

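View pics/s2.png

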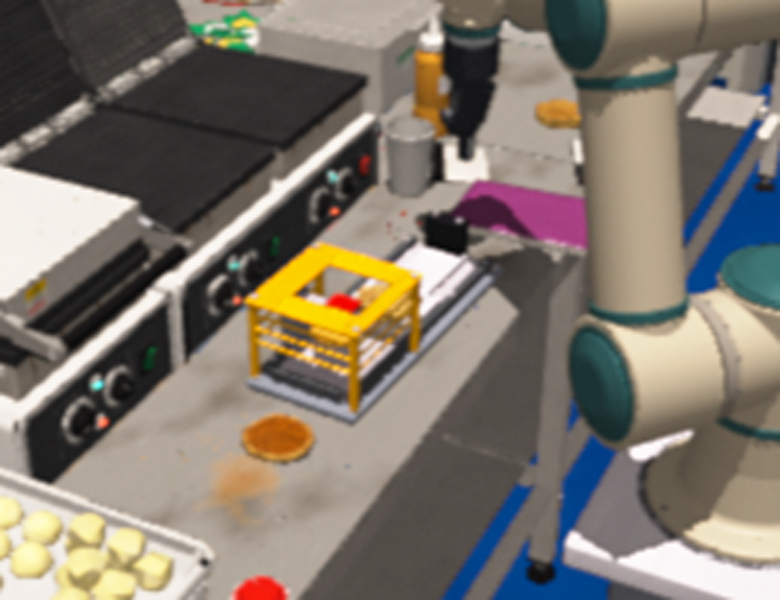

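```bash
python3 - <<'E'
from h import *
import json
C=cam('wrist',json.load(open('pics/w2.json')));s=512/800
P=lambda u,v,z: ray(C,((u+.5)*s-.5,(v+.5)*s-.5),z).round(4)
print('screws',P(523,280,.081),P(516,360,.081))
print('top +y corners',P(546,265,.08),P(533,377,.08))
print('top -y corners',P(512,240,.08),P(495,376,.08), P(505,300,.08))
print('bottom -y', P(480,235,.03))
print('base corner',P(440,142,.012),P(448,396,.012))
print('waffle pins',P(757,228,.036),P(728,352,.036))
a=np.array([.5015,-.0077]);c,s_=np.cos(-.0605),np.sin(-.0605)
for l in [(-.03,-.296,.08),(.03,-.296,.08),(-.03,-.274,.08),(.03,-.274,.08),(0,-.296,.06)]:
    X=[a[0]+c*l[0]-s_*l[1],a[1]+s_*l[0]+c*l[1],l[2]]; print(l,np.round(X,4),proj(C,X)/s)
E
python3 -c "
import cv2
im=cv2.imread('pics/w2.png')[130:260,270:370]
cv2.imwrite('pics/w2a.png',cv2.resize(im,None,fx=4.5,fy=4.5,interpolation=cv2.INTER_CUBIC))"
```

```text
screws [ 0.4662 -0.2901  0.081 ] [ 0.502  -0.2925  0.081 ]
top +y corners [ 0.4606 -0.2804  0.08  ] [ 0.511  -0.2847  0.08  ]
top -y corners [ 0.4494 -0.2946  0.08  ] [ 0.5096 -0.3014  0.08  ] [ 0.4748 -0.2972  0.08  ]
bottom -y [ 0.4555 -0.2997  0.03  ]
base corner [ 0.4094 -0.317   0.012 ] [ 0.5544 -0.3166  0.012 ]
waffle pins [ 0.4585 -0.1646  0.036 ] [ 0.524  -0.1702  0.036 ]
(-0.03, -0.296, 0.08) [ 0.4537 -0.3013  0.08  ] [494.98881622 250.9704671 ]
(0.03, -0.296, 0.08) [ 0.5135 -0.305   0.08  ] [486.69482213 384.20836281]
(-0.03, -0.274, 0.08) [ 0.455  -0.2794  0.08  ] [548.71774865 251.26169738]
(0.03, -0.274, 0.08) [ 0.5149 -0.283   0.08  ] [536.31901324 384.45642466]
(0, -0.296, 0.06) [ 0.4836 -0.3032  0.06  ] [482.92407933 305.98435671]
```

View pics/w2a.png

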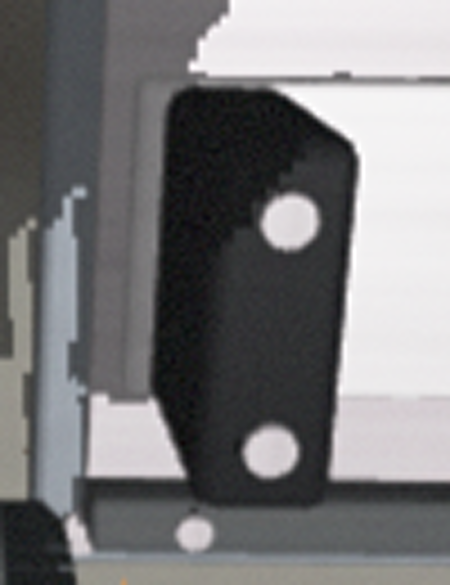

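arm_command([
  [[0,0,21],0.3],
  [[0,0,21],0],
  [[0,0,21],0],
  [[0,0,19],0],
  [[0,0,0],0],
  [[0,0,0],0],
])

```text
clock: 3.72
tool_pos: [0.4811, -0.3451, 0.1312]
orientation: [3.141, -0.0, 3.08]
wrist_force: [-0.0, -0.2, 1.1]
grip_width: 0.0002
```

```bash
python3 snap.py w3
```

```text
3.7167 [ 0.48114126 -0.34505421  0.13120526] [ 3.14107092e+00 -4.95283069e-04  3.08020289e+00] [-0.03403487 -0.23180205  1.05376908] 0.00020353008692122111
```

View pics/w3z.png

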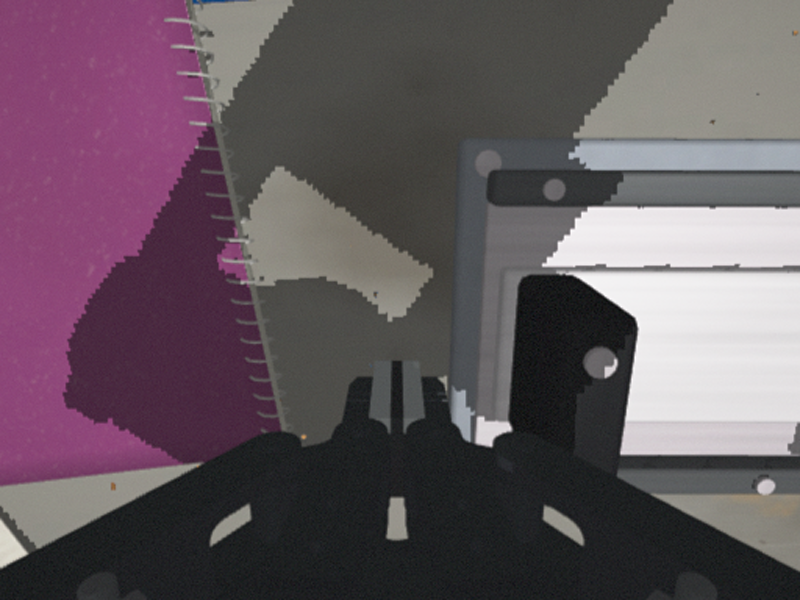

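arm_command([
  [[0,5,0],0],
  [[0,5,0],0],
  [[0,5,0],0],
  [[0,5,0],0],
  [[0,5,0],0],
  [[0,5,0],0],
  [[0,5,0],0],
  [[0,5,0],0],
])

```text
clock: 4.43
tool_pos: [0.4837, -0.3055, 0.1311]
orientation: [-3.141, 0.001, 3.079]
wrist_force: [1.0, -1.4, 0.6]
grip_width: 0.0001
```

arm_command([
  [[0,5,0],0],
  [[0,5,0],0],
  [[0,5,0],0],
  [[0,5,0],0],
  [[0,5,0],0],
  [[0,5,0],0],
  [[0,5,0],0],
  [[0,5,0],0],
])

```text
clock: 5.1
tool_pos: [0.4861, -0.2653, 0.1309]
orientation: [3.142, 0.0, 3.08]
wrist_force: [1.0, -1.7, 1.7]
grip_width: 0.0001
```

```bash
python3 snap.py w4
```

```text
5.1 [ 0.48612484 -0.26533895  0.13090008] [3.14158444e+00 1.70286713e-04 3.07952923e+00] [ 1.00936338 -1.71375875  1.73723046] 5.9664198830278864e-05
```

View pics/w4z.png

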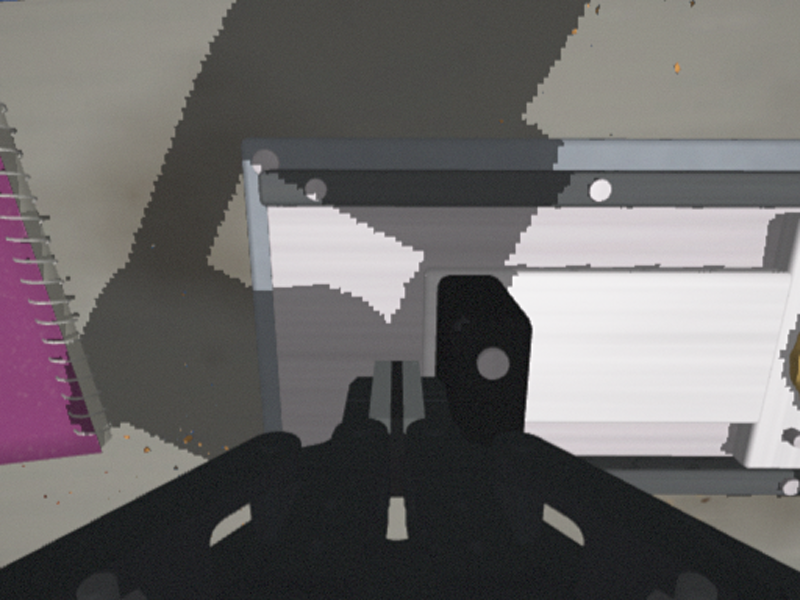

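Run:
```python
from h import *
import json
s=512/800
for n,uv in [('w2',(523,280)),('w3',(600,362)),('w4',(493,364))]:
    st=json.load(open(f'pics/{n}.json'));C=cam('wrist',st)
    p=ray(C,((uv[0]+.5)*s-.5,(uv[1]+.5)*s-.5),.081); print(n,p, (p-st['tool_pos'])[:2])
```

```text
w2 [ 0.46618878 -0.29006188  0.081     ] [-0.01569899  0.05433242]
w3 [ 0.46545599 -0.29094436  0.081     ] [-0.01568527  0.05410986]
w4 [ 0.46919367 -0.23858372  0.081     ] [-0.01693117  0.02675523]
```

arm_command([
  [[0,5,0],0],
  [[0,5,0],0],
  [[0,5,0],0],
  [[0,5,0],0],
  [[0,5,0],0],
  [[0,5,0],0],
  [[0,5,0],0],
  [[0,5,0],0],
])

```text
clock: 5.82
tool_pos: [0.4885, -0.2253, 0.1307]
orientation: [3.141, -0.0, 3.08]
wrist_force: [1.0, -1.8, -1.9]
grip_width: 0.0002
```

arm_command([
  [[0,5,0],0],
  [[0,5,0],0],
  [[0,5,0],0],
  [[0,4,0],0],
  [[0,3,0],0],
  [[0,2,0],0],
  [[0,1,0],0],
  [[0,0,0],0],
])

```text
clock: 6.48
tool_pos: [0.4901, -0.2007, 0.1309]
orientation: [3.141, -0.0, 3.08]
wrist_force: [-0.2, 1.2, 0.4]
grip_width: 0.0001
```

```bash
python3 snap.py w5
```

```text
6.4833 [ 0.49005467 -0.20066357  0.13088271] [ 3.14107003e+00 -2.04838439e-04  3.07963442e+00] [-0.18039391  1.17955285  0.38640702] 9.598996939001407e-05
```

View pics/w5z.png

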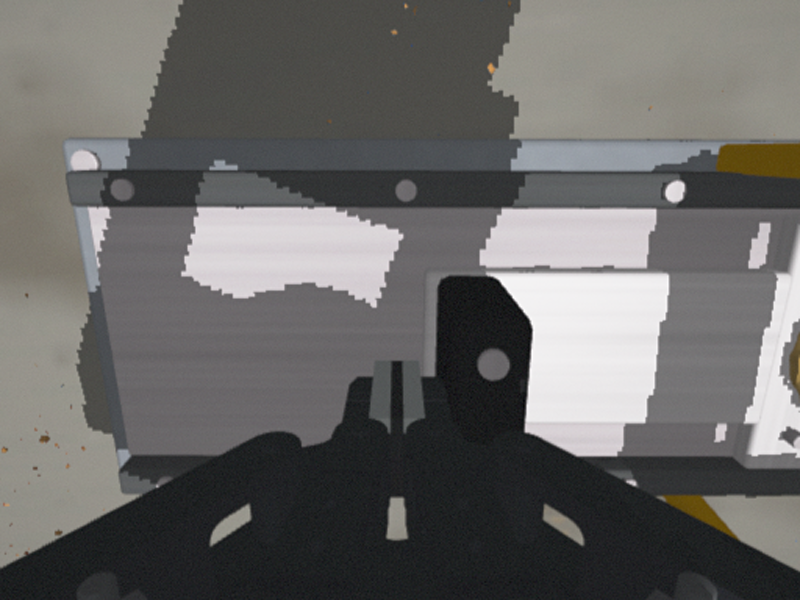

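arm_command([
  [[0,1,0],0],
  [[0,1,0],0],
  [[0,1,0],0],
  [[0,1,0],0],
  [[0,1,0],0],
  [[0,1,0],0],
])

```text
clock: 7.03
tool_pos: [0.4904, -0.1949, 0.1309]
orientation: [3.142, 0.0, 3.079]
wrist_force: [-1.0, -2.3, 0.2]
grip_width: 0.0001
```

arm_command([
  [[0,0.5,0],0],
  [[0,0.5,0],0],
  [[0,0,0],0],
])

```text
clock: 7.28
tool_pos: [0.4905, -0.1938, 0.1309]
orientation: [3.141, -0.0, 3.08]
wrist_force: [-0.5, -1.0, 0.5]
grip_width: -0.0
```

arm_command([
  [[0,0.5,0],0],
  [[0,0.5,0],0],
  [[0,0,0],0],
])

```text
clock: 7.53
tool_pos: [0.4906, -0.1929, 0.1309]
orientation: [3.141, 0.0, 3.08]
wrist_force: [-1.1, -1.7, 0.4]
grip_width: 0.0002
```

arm_command([
  [[0,0.5,0],0],
  [[0,0.5,0],0],
  [[0,0,0],0],
])

```text
clock: 7.78
tool_pos: [0.4906, -0.1923, 0.1309]
orientation: [-3.141, 0.0, 3.079]
wrist_force: [-0.2, -3.5, -0.6]
grip_width: -0.0001
```

arm_command([
  [[0,0.5,0],0],
  [[0,0.5,0],0],
  [[0,0,0],0],
])

```text
clock: 8.03
tool_pos: [0.4906, -0.1921, 0.131]
orientation: [-3.139, 0.0, 3.079]
wrist_force: [-1.2, -8.4, -0.2]
grip_width: 0.0002
```

arm_command([
  [[0,-5,0],0],
  [[0,-20,0],0],
  [[0,0,-30],0],
  [[0,0,-40],0],
  [[0,0,-40],0],
  [[0,0,-40],0],
  [[0,0,-10],0],
])

```text
clock: 8.62
tool_pos: [0.4903, -0.2162, 0.2986]
orientation: [-3.138, 0.01, 3.08]
wrist_force: [0.2, -0.3, 0.7]
grip_width: -0.0
```

arm_command([
  [[10,30,0],0],
  [[10,35,0],0],
  [[10,35,0],0],
  [[10,35,0],0],
  [[0,0,0],0],
  [[0,0,0],0],
  [[0,0,0],0],
])

```text
clock: 9.2
tool_pos: [0.4577, -0.0787, 0.2908]
orientation: [3.141, 0.0, 3.08]
wrist_force: [0.5, 0.2, 0.2]
grip_width: 0.0004
```

```bash
python3 snap.py w6
```

```text
9.2 [ 0.4577173  -0.07866456  0.2908463 ] [3.14122476e+00 1.48657082e-04 3.08029358e+00] [0.47234415 0.20964256 0.15436386] 0.0003624045847885426
```

View pics/w6z.png

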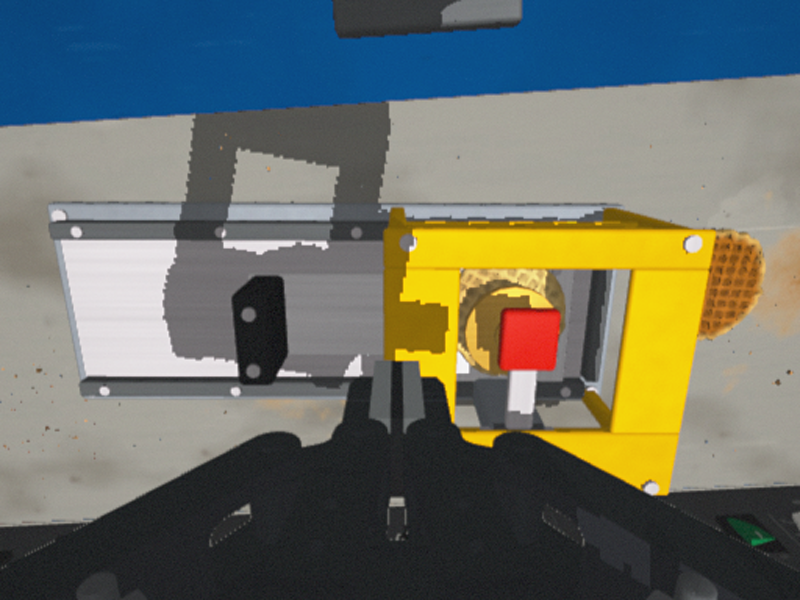

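Run:
```python
from h import *
import json
s=512/800
st=json.load(open('pics/w6.json'));C=cam('wrist',st)
P=lambda u,v,z: ray(C,((u+.5)*s-.5,(v+.5)*s-.5),z).round(4)
print('screws',P(249,314,.081),P(253,371,.081),'pad TL,TR,BR,BL',P(504,310,.111),P(560,310,.111),P(556,362,.111),P(500,362,.111))
print('win',[P(*w,.122) for w in[(460,269),(631,269),(610,430)]])
im=cv2.imread('pics/w6.png')
for X in [(.5015,-.0077,.038)]:
    th=np.linspace(0,6.3,60)
    pts=[proj(C,(X[0]+.0425*np.cos(t),X[1]+.0425*np.sin(t),.038)) for t in th]
im=cv2.resize(im,(2048,1536),interpolation=cv2.INTER_CUBIC)
for p in pts: cv2.circle(im,tuple(int(v*4) for v in p),2,(255,0,255),-1)
cv2.imwrite('pics/w6a.png',im[600:1150,1100:1850])
```

```text
screws [ 0.4738 -0.1643  0.081 ] [ 0.5099 -0.1671  0.081 ] pad TL,TR,BR,BL [ 0.4704 -0.0224  0.111 ] [0.4722 0.0066 0.111 ] [0.5014 0.0054 0.111 ] [ 0.4995 -0.0245  0.111 ]
win [array([ 0.4445, -0.0458,  0.122 ]), array([0.4496, 0.0367, 0.122 ]), array([0.5375, 0.0317, 0.122 ])]
```

View pics/w6a.png

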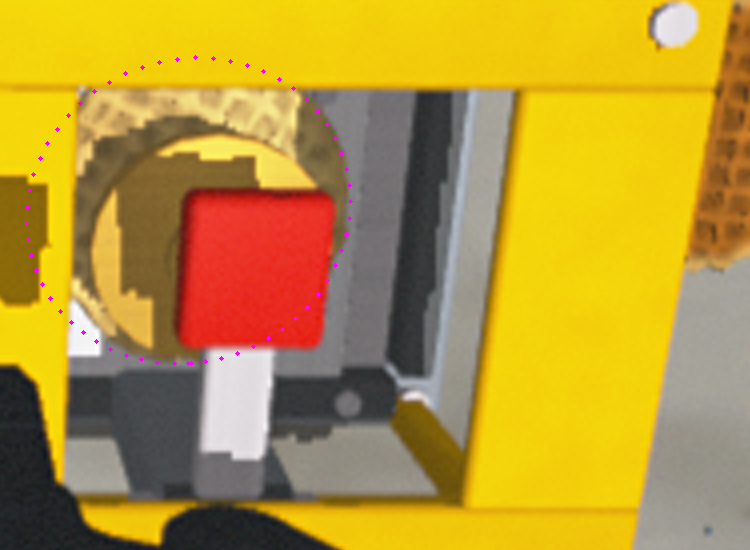

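Run:
```python
from h import *
c=arm.camera_info('wrist');K,_,_=cam('wrist',arm.observe());T=np.array(c['tool_from_camera']);s=512/800
for uv in [(375,361),(422,361),(355,378),(345,420),(272,437),(300,437),(447,385),(150,495),(0,570),(495,435)]:
  for x in (.0,.011,.02):
    d=T[:3,:3]@np.linalg.inv(K)@np.array([(uv[0]+.5)*s-.5,(uv[1]+.5)*s-.5,1]);o=T[:3,3]
    p=o+d*(x-o[0])/d[0];print(uv,x,(p*1000).round(1))
```

```text
(375, 361) 0.0 [ 0.  -6.4 94. ]
(375, 361) 0.011 [11.  -5.3 69. ]
(375, 361) 0.02 [20.  -4.3 48.6]
(422, 361) 0.0 [ 0. 10. 94.]
(422, 361) 0.011 [11.   8.6 69. ]
(422, 361) 0.02 [20.   7.5 48.5]
(355, 378) 0.0 [  0.  -12.3  80.5]
(355, 378) 0.011 [ 11.  -10.3  57.6]
(355, 378) 0.02 [20.  -8.6 38.8]
(345, 420) 0.0 [  0.  -13.   54.3]
(345, 420) 0.011 [ 11.  -10.9  35.4]
(345, 420) 0.02 [20.  -9.1 20. ]
(272, 437) 0.0 [  0.  -31.   45.9]
(272, 437) 0.011 [ 11.  -26.1  28.3]
(272, 437) 0.02 [ 20.  -22.   13.9]
(300, 437) 0.0 [  0.  -23.8  45.9]
(300, 437) 0.011 [ 11.  -20.   28.3]
(300, 437) 0.02 [ 20.  -16.9  13.9]
(447, 385) 0.0 [ 0.  16.9 75.4]
(447, 385) 0.011 [11.  14.5 53.3]
(447, 385) 0.02 [20.  12.5 35.2]
(150, 495) 0.0 [  0.  -51.8  23.3]
(150, 495) 0.011 [ 11.  -43.7   9.2]
(150, 495) 0.02 [ 20.  -37.   -2.3]
(0, 570) 0.0 [  0.  -68.9   3.4]
(0, 570) 0.011 [ 11.  -58.1  -7.7]
(0, 570) 0.02 [ 20.  -49.3 -16.7]
(495, 435) 0.0 [ 0.  26.6 46.7]
(495, 435) 0.011 [11.  22.6 29. ]
(495, 435) 0.02 [20.  19.4 14.5]
```

arm_command([
  [[-9,24,0],0],
  [[-9,25,0],0],
  [[-9,24,0],0],
  [[0,0,25],0],
  [[0,0,25],0],
  [[0,0,24],0],
  [[0,0,0],0],
  [[0,0,0],0],
])

```text
clock: 9.92
tool_pos: [0.4889, -0.0083, 0.2161]
orientation: [3.141, -0.003, 3.078]
wrist_force: [0.2, -0.6, 1.2]
grip_width: 0.0002
```

```bash
python3 snap.py w7;python3 - <<'E'
from h import *
im=arm.get_image('side')[:,:,::-1]
cv2.imwrite('pics/s7.png',cv2.resize(im[150:260,200:330],None,fx=5,fy=5,interpolation=cv2.INTER_CUBIC))
E
```

```text
9.9167 [ 0.4888852  -0.00832586  0.21607298] [ 3.14130224e+00 -2.98580207e-03  3.07804151e+00] [ 0.20370309 -0.58816249  1.15517657] 0.00021187387328416212
```

View pics/w7z.png

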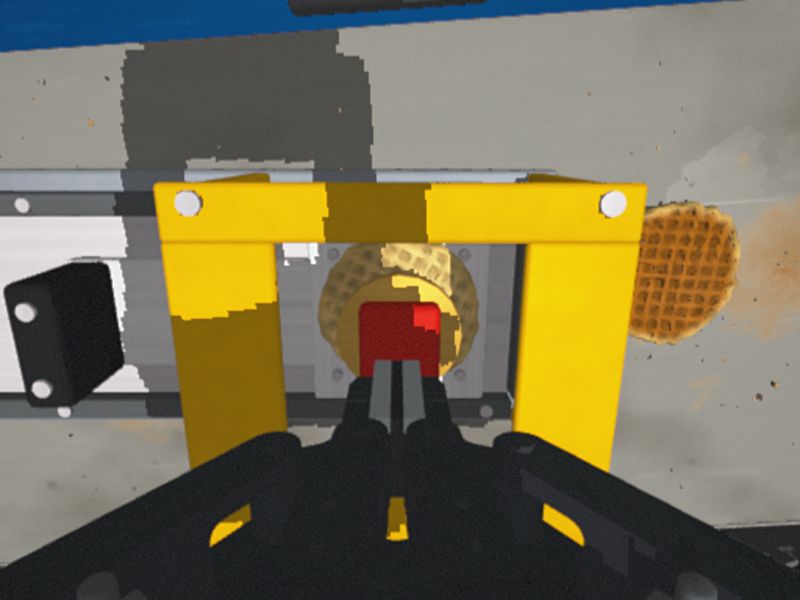

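View pics/s7.png

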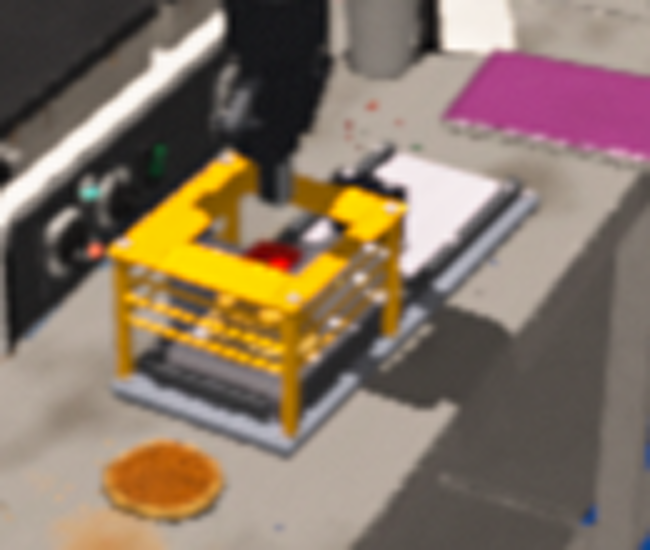

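arm_command([
  [[0,0,8],0],
  [[0,0,8],0],
  [[0,0,8],0],
  [[0,0,4],0],
  [[0,0,3],0],
  [[0,0,0],0],
])

```text
clock: 10.52
tool_pos: [0.4888, -0.0075, 0.185]
orientation: [3.141, -0.001, 3.08]
wrist_force: [0.3, 0.3, -0.1]
grip_width: -0.0003
```

arm_command([
  [[0,0,2.5],0],
  [[0,0,2.5],0],
  [[0,0,2.5],0],
  [[0,0,2.5],0],
  [[0,0,0],0],
])

```text
clock: 10.93
tool_pos: [0.489, -0.0075, 0.1755]
orientation: [3.141, -0.0, 3.08]
wrist_force: [0.2, -0.0, 0.8]
grip_width: -0.0
```

arm_command([
  [[0,0,2],0],
  [[0,0,2],0],
  [[0,0,2],0],
  [[0,0,0],0],
])

```text
clock: 11.27
tool_pos: [0.4889, -0.0075, 0.1695]
orientation: [3.141, -0.001, 3.08]
wrist_force: [-2.9, -0.6, 2.3]
grip_width: -0.0001
```

arm_command([
  [[0,0,1.5],0],
  [[0,0,1.5],0],
  [[0,0,0],0],
])

```text
clock: 11.52
tool_pos: [0.4889, -0.0075, 0.1666]
orientation: [3.141, -0.0, 3.079]
wrist_force: [-3.7, 0.2, 4.5]
grip_width: 0.0001
```

arm_command([
  [[0,0,1],0],
  [[0,0,1],0],
  [[0,0,0],0],
])

```text
clock: 11.77
tool_pos: [0.489, -0.0075, 0.1647]
orientation: [3.142, -0.0, 3.079]
wrist_force: [-4.2, 0.6, 3.6]
grip_width: 0.0003
```

```bash
python3 snap.py w8
```

```text
11.7667 [ 0.48898734 -0.00752157  0.16471792] [ 3.14152526e+00 -2.93893423e-04  3.07949979e+00] [-4.17604245  0.61970107  3.62192653] 0.00027706579478760975
```

View pics/w8z.png

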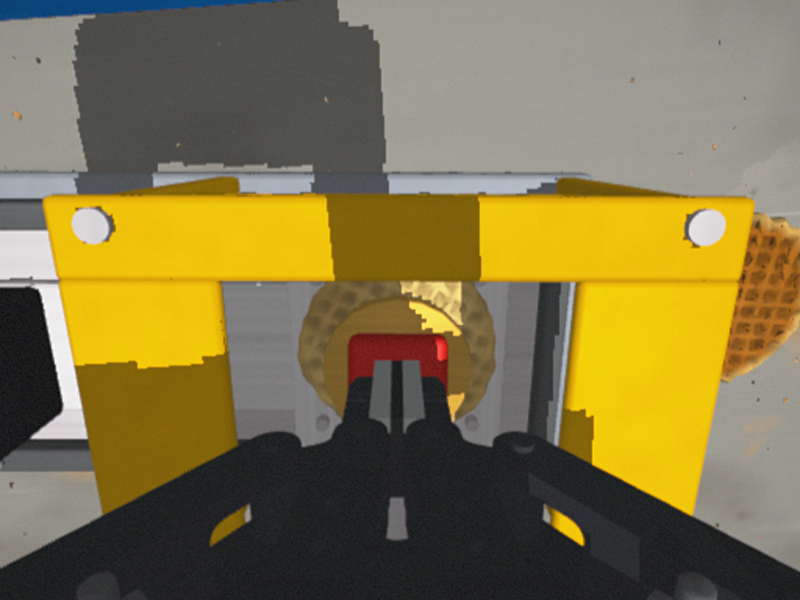

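arm_command([
  [[0,0,1],0],
  [[0,0,1],0],
  [[0,0,0],0],
])

```text
clock: 12.07
tool_pos: [0.489, -0.0075, 0.1628]
orientation: [3.142, -0.0, 3.079]
wrist_force: [-4.3, 0.6, 5.3]
grip_width: 0.0005
```

arm_command([
  [[0,0,1],0],
  [[0,0,0.5],0],
  [[0,0,0],0],
])

```text
clock: 12.32
tool_pos: [0.4891, -0.0075, 0.1614]
orientation: [3.142, 0.0, 3.08]
wrist_force: [-4.3, 0.2, 4.2]
grip_width: -0.0
```

arm_command([
  [[0,0,0.5],0],
  [[0,0,0.5],0],
  [[0,0,0],0],
])

```text
clock: 12.57
tool_pos: [0.4891, -0.0075, 0.1605]
orientation: [3.142, 0.0, 3.08]
wrist_force: [-4.3, 0.5, 5.2]
grip_width: -0.0001
```

arm_command([
  [[0,0,0.7],0],
  [[0,0,0.7],0],
  [[0,0,0],0],
])

```text
clock: 12.82
tool_pos: [0.4892, -0.0075, 0.1591]
orientation: [3.141, 0.0, 3.08]
wrist_force: [-4.2, -0.8, 6.6]
grip_width: -0.0002
```

arm_command([
  [[0,0,0.5],0],
  [[0,0,0.5],0],
  [[0,0,0],0],
])

```text
clock: 13.07
tool_pos: [0.4893, -0.0075, 0.1583]
orientation: [3.142, 0.001, 3.079]
wrist_force: [-4.7, 0.4, 5.0]
grip_width: -0.0002
```

```bash
python3 snap.py w9;python3 - <<'E'
from h import *
im=arm.get_image('side')[:,:,::-1]
cv2.imwrite('pics/s9.png',cv2.resize(im[150:260,200:330],None,fx=5,fy=5,interpolation=cv2.INTER_CUBIC))
a=cv2.imread('pics/w9.png')[150:300,170:340]
cv2.imwrite('pics/w9a.png',cv2.resize(a,None,fx=4,fy=4,interpolation=cv2.INTER_CUBIC))
E
```

```text
13.0667 [ 0.48925292 -0.00753791  0.15828025] [3.14152425e+00 6.37878242e-04 3.07949206e+00] [-4.6763924   0.38123774  4.98367533] -0.00015898561164310414
```

View pics/w9a.png

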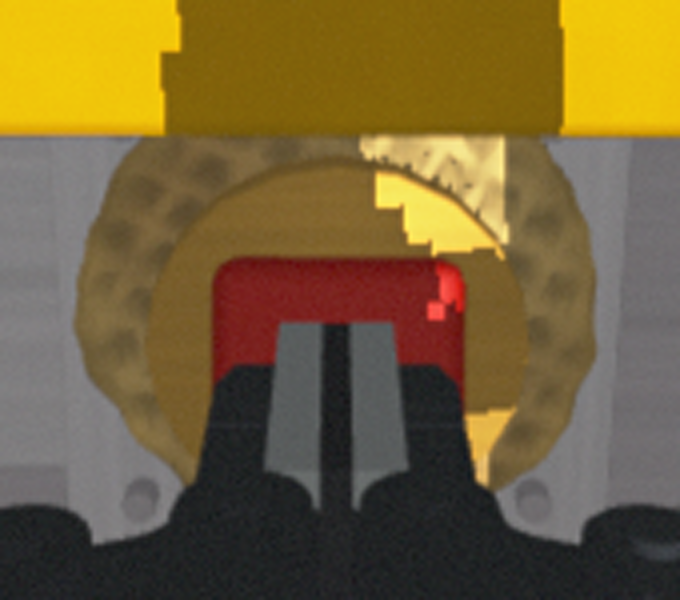

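View pics/s9.png

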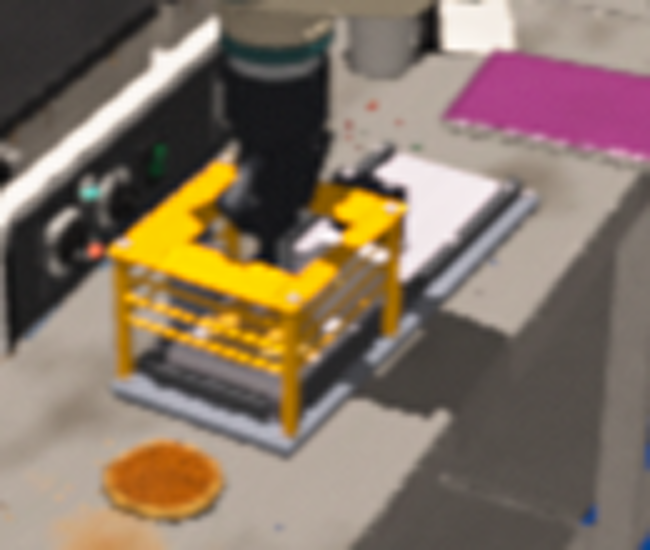

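```bash
cat > lev.py <<'E'
from h import *
import json,sys
a=-.0605;R=np.array([[np.cos(a),-np.sin(a),0],[np.sin(a),np.cos(a),0],[0,0,1]])
for n in sys.argv[1:]:
  C=cam('wrist',json.load(open(f'pics/{n}.json')))
  for px,py in [(.490,-.0075)]:
    for th in [0,.1,.15,.2,.24,.26,.28,.3,.32]:
      r=[]
      for y in (-.016,.016):
        d=np.array([67-85*np.cos(th),y*1000,-85*np.sin(th)])/1000
        r.append(proj(C,np.array([px,py,.111])+R@d))
      print(n,th,'v',(r[0][1]+r[1][1])/2,'u',r[0][0],r[1][0],'w',r[1][0]-r[0][0])
E
python3 lev.py w7 w8 w9
python3 - <<'E'
import cv2,numpy as np
for n in ['w7','w8','w9']:
    im=cv2.imread(f'pics/{n}.png').astype(int);m=(im[:,:,2]>60)&(im[:,:,1]<50)&(im[:,:,0]<60)&(im[:,:,2]>2*im[:,:,1])
    m[:, :200]=0;m[:,330:]=0
    ys,xs=np.nonzero(m); print(n,len(ys))
    if len(ys):
        for v in range(ys.min(),ys.min()+22,4): q=xs[ys==v]; print(v,q.min() if len(q) else 0,q.max() if len(q) else 0)
E
```

```text
w7 0 v 195.6745643011298 u 224.66823683619413 281.37533548323637 w 56.707098647042244
w7 0.1 v 192.06981348975114 u 225.9093491441011 280.1488273720438 w 54.2394782279427
w7 0.15 v 190.9000563785892 u 226.50079649179463 279.5680164225312 w 53.06721993073654
w7 0.2 v 190.12149566144512 u 227.07212775179397 279.00931738675354 w 51.937189634959566
w7 0.24 v 189.76530174420276 u 227.51448945780254 278.5783909642342 w 51.06390150643165
w7 0.26 v 189.6722527285405 u 227.7307323939235 278.36828195989796 w 50.63754956597447
w7 0.28 v 189.63408417099254 u 227.9436728386546 278.161740452913 w 50.218067614258416
w7 0.3 v 189.64945888980472 u 228.153306704589 277.95876143694016 w 49.805454732351166
w7 0.32 v 189.71706198844032 u 228.3596327254379 277.7593373221121 w 49.39970459667421
w8 0 v 232.5528752736165 u 212.1560470593593 290.0434365098109 w 77.88738945045156
w8 0.1 v 225.46248014724432 u 214.57085621413086 287.88028755478456 w 73.3094313406537
w8 0.15 v 222.90060396543052 u 215.692868758856 286.8778798474393 w 71.18501108858331
w8 0.2 v 220.93199785900669 u 216.75962813793856 285.92654099
[... 785 characters left out ...]
 w 72.21217145451118
w9 0.24 v 224.37882311445645 u 216.04076666844952 286.57614762928256 w 70.53538096083304
w9 0.26 v 223.83940893510263 u 216.46985031992398 286.19442328004175 w 69.72457296011777
w9 0.28 v 223.38526077914923 u 216.8895440050529 285.821321782878 w 68.93177777782509
w9 0.3 v 223.01368687620067 u 217.29999468197255 285.4567032481797 w 68.15670856620713
w9 0.32 v 222.72207845723153 u 217.70135016145252 285.10042733391685 w 67.39907717246433
w7 2068
193 234 268
197 230 280
201 230 281
205 230 281
209 230 281
213 230 281
w8 1375
214 227 281
218 224 284
222 223 286
226 223 285
230 223 286
234 223 286
w9 1310
214 230 239
218 224 284
222 223 285
226 223 285
230 223 285
234 223 285
```

arm_command([
  [[0,0,0.7],0],
  [[0,0,0.7],0],
  [[0,0,0],0],
])

```text
clock: 13.42
tool_pos: [0.4893, -0.0075, 0.1576]
orientation: [3.142, 0.001, 3.08]
wrist_force: [-7.2, -0.1, 9.5]
grip_width: 0.0001
```

arm_command([
  [[0,0,0.5],0],
  [[0,0,0.5],0],
  [[0,0,0],0],
])

```text
clock: 13.67
tool_pos: [0.4894, -0.0075, 0.1573]
orientation: [-3.142, 0.001, 3.08]
wrist_force: [-10.7, 0.2, 15.0]
grip_width: 0.0
```

arm_command([
  [[0,0,0.5],0],
  [[0,0,0.5],0],
  [[0,0,0],0],
])

```text
clock: 13.92
tool_pos: [0.4895, -0.0075, 0.1572]
orientation: [-3.142, 0.002, 3.08]
wrist_force: [-13.0, 1.0, 20.1]
grip_width: -0.0001
```

```bash
python3 snap.py w10
python3 - <<'E'
import cv2,numpy as np
im=cv2.imread('pics/w10.png').astype(int);m=(im[:,:,2]>60)&(im[:,:,1]<50)&(im[:,:,0]<60)&(im[:,:,2]>2*im[:,:,1])
m[:, :200]=0;m[:,330:]=0
ys,xs=np.nonzero(m)
for v in range(ys.min(),ys.min()+22,3): q=xs[ys==v]; print(v,q.min(),q.max())
from h import *
s=arm.get_image('side')[:,:,::-1]
cv2.imwrite('pics/s10.png',cv2.resize(s[150:240,200:310],None,fx=6,fy=6,interpolation=cv2.INTER_CUBIC))
E
python3 lev.py w10
```

```text
13.9167 [ 0.48945246 -0.0075389   0.15715149] [-3.14156676e+00  1.53799037e-03  3.07956733e+00] [-13.00627181   1.02869521  20.09962688] -0.00013618197815440679
215 227 281
218 224 284
221 223 285
224 223 285
227 223 285
230 223 285
233 223 285
236 223 285
w10 0 v 239.3015569799586 u 209.69183480721645 292.22373447557266 w 82.5318996683562
w10 0.1 v 231.36029427801438 u 212.3953562414826 289.8071159064242 w 77.4117596649416
w10 0.15 v 228.4615920545051 u 213.64517215563941 288.6926173816944 w 75.04744522605498
w10 0.2 v 226.20602934598566 u 214.82972746389152 287.6380235517242 w 72.80829608783267
w10 0.24 v 224.83136237664763 u 215.7318951003579 286.8360293197955 w 71.10413421943761
w10 0.26 v 224.27906043411826 u 216.16823195133568 286.44853330988707 w 70.28030135855138
w10 0.28 v 223.8129796783491 u 216.59494135618812 286.0698447178929 w 69.4749033617048
w10 0.3 v 223.43037864853255 u 217.01217769136284 285.6998176234174 w 68.68763993205457
w10 0.32 v 223.12860143877714 u 217.4200959969562 285.33830581537075 w 67.91820981841454
```

View pics/w10z.png

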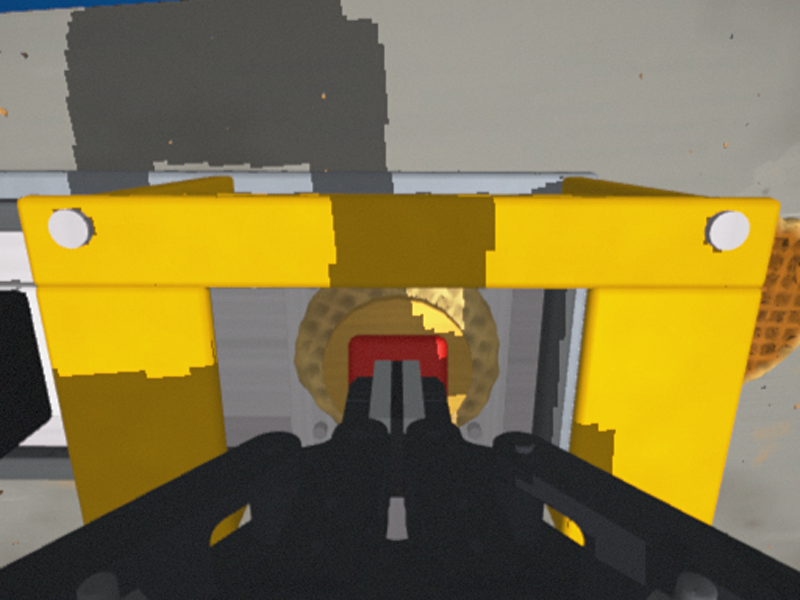

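View pics/s10.png

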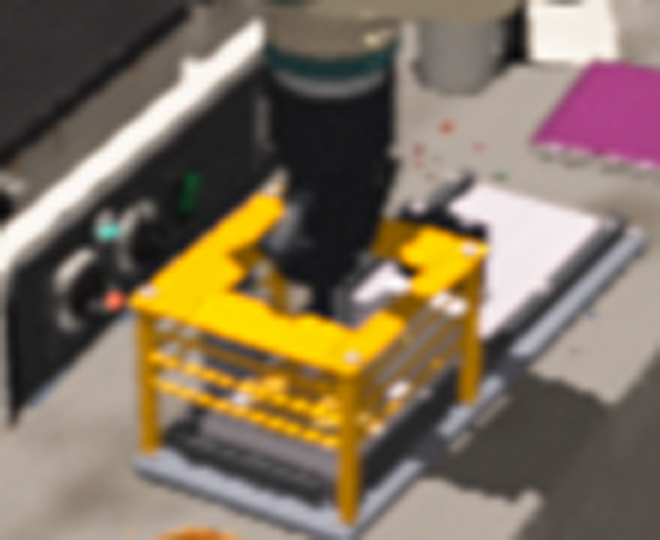

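arm_command([
  [[0,0,0],0],
  [[0,0,0],0],
  [[0,0,0],0],
  [[0,0,0],0],
])

```text
clock: 14.35
tool_pos: [0.4894, -0.0075, 0.1572]
orientation: [-3.142, 0.002, 3.08]
wrist_force: [-13.2, 1.0, 19.9]
grip_width: 0.0
```

```bash
python3 -c "
from workcell import arm
s=arm.observe();print(s['clock'],s['tool_pos'],s['wrist_force']);print(arm.close_job())"
```

```text
14.35 [ 0.4894436  -0.00753813  0.15716927] [-13.22072578   1.02697588  19.92985855]
the job is handed in; nothing more can be done
None
```

I pushed the slide home and pressed the lever down to its stop. I handed the job in at 14.35 s with the closed fingers still holding the lever; no verdict is reported.

- **Slide:** the push force rose from about 2 N to 8.4 N at the stop. The block measured about 126 mm of travel, against 125 mm nominal. The waffle's edge in the picture matched a circle drawn at the point under the stamp.
- **Lever:** the fingers stopped moving down while the upward force rose to about 20 N and stayed there. The pad's apparent width in the wrist picture gives roughly 0.3 rad. That figure is uncertain, because the pad looked about 9 % narrower than nominal even when up, and I scaled for that.
- **Guard and bystanders:** the last pictures show the fingers clear of the window's edges. I kept the arm away from the bystanders, but I did not measure them again at the end.
- **Disagreements:** the hard stop came about 7 mm lower than the nominal 73 mm finger length predicts. There was also a sideways force of 13 N towards the robot, which I take to be the tilted pad plus friction.

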